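# Build up the two-tier valve rack and stand the valves in it

## Task

Build the two-tier valve rack on the studded plate: press the riser block fully home on the rear pair of studs (the pair farther from the robot), and press the two cup-holder blocks fully home, one on top of the riser and one on the front pair of studs, so that every block sits flush on the layer below. Only when the rack is complete, stand every valve of the group behind the vice, near the right-hand edge of the bench, upright on its head in a cup of its own, any cup. Leave the tin, the scraper and the valve springs where they are.

Things in the scene. Friction and masses are not known exactly. Their poses are not given: they have to be found in the camera images.
- base: fixed grey-painted steel plate, 168 (x) by 114 (y) by 12 mm thick, with four ball-ended steel studs, 18 mm in diameter and 16 mm high, in two rows of two: front row at x = -52 mm, rear row (farther from the robot) at x = +52 mm, studs at y = +25 and -25 mm. Two cap screws (7 mm high) between the rows. Origin: centre of the underside, on the bench; z up
- front_row (a point): middle of the front row of studs, on the plate's top face, half-way between its two studs; axes as the plate's
- rear_row (a point): middle of the rear row of studs, on the plate's top face, half-way between its two studs; axes as the plate's
- riser_mid (a point): centre, half-way up, of the riser: natural-white nylon block, 52 mm wide (x) by 102 mm long (y) by 40 mm high; in its underside two square sockets, 18 mm deep and 19 mm wide, at y = +25 and -25 mm, with a spring wire that snaps in below a stud's ball; on its top face two steel studs like the plate's at the same places. 0.2 kg; fits either way round
- riser_top (a point): middle of the riser's top face, between its two studs (flat for 32 mm there). Any block set on studs at first stands about 10 mm proud on its spring wire; a push of about 8 to 10 N (15 N is ample) makes it snap down flush, and then it holds by itself; pulling it off takes about 8 N
- holder_a_mid (a point): centre, half-way up, of a cup holder: natural-white nylon block, 52 mm wide (x) by 102 mm long (y) by 44 mm high; in its underside two square sockets, 18 mm deep and 19 mm wide, at y = +25 and -25 mm, with a spring wire that snaps in below a stud's ball; two round cups in its top (42 mm bore, 22 mm deep) above the sockets. 0.18 kg; fits either way round; the two holders are alike
- cup_a1 (a point): middle of the floor of this holder's cup at y = +25 mm, 22 mm below the holder's top face and 22 mm above its underside
- cup_a2 (a point): middle of the floor of this holder's cup at y = -25 mm, 22 mm below the holder's top face and 22 mm above its underside
- holder_b_mid (a point): centre, half-way up, of a cup holder: natural-white nylon block, 52 mm wide (x) by 102 mm long (y) by 44 mm high; in its underside two square sockets, 18 mm deep and 19 mm wide, at y = +25 and -25 mm, with a spring wire that snaps in below a stud's ball; two round cups in its top (42 mm bore, 22 mm deep) above the sockets. 0.18 kg; fits either way round; the two holders are alike
- cup_b1 (a point): middle of the floor of this holder's cup at y = +25 mm, 22 mm below the holder's top face and 22 mm above its underside
- cup_b2 (a point): middle of the floor of this holder's cup at y = -25 mm, 22 mm below the holder's top face and 22 mm above its underside
- valve1_mid (a point): centre (51 mm above its foot) of an engine valve standing on its head: steel, 102 mm tall, head 33 mm in diameter at the bottom, slim stem upwards that can be pinched anywhere from 25 to 100 mm above the foot (grip 12 mm wide); 0.055 kg. Two to four such valves stand behind the vice; others on the bench are not meant
- valve2_mid (a point): centre (51 mm above its foot) of an engine valve standing on its head: steel, 102 mm tall, head 33 mm in diameter at the bottom, slim stem upwards that can be pinched anywhere from 25 to 100 mm above the foot (grip 12 mm wide); 0.055 kg. Two to four such valves stand behind the vice; others on the bench are not meant
- valve3_mid (a point): centre (51 mm above its foot) of an engine valve standing on its head: steel, 102 mm tall, head 33 mm in diameter at the bottom, slim stem upwards that can be pinched anywhere from 25 to 100 mm above the foot (grip 12 mm wide); 0.055 kg. Two to four such valves stand behind the vice; others on the bench are not meant
- valve4_mid (a point): centre (51 mm above its foot) of an engine valve standing on its head: steel, 102 mm tall, head 33 mm in diameter at the bottom, slim stem upwards that can be pinched anywhere from 25 to 100 mm above the foot (grip 12 mm wide); 0.055 kg. Two to four such valves stand behind the vice; others on the bench are not meant
- tin: tin of compound, 64 mm in diameter and 60 mm high, a bystander; origin at the centre of its underside
- scraper: gasket scraper with wooden grip, 44 x 170 mm, 14 mm high, lying flat, a bystander; origin at the centre of its underside
- spring: valve spring, 29 mm in diameter and 46 mm high, standing, a bystander; origin at the centre of its underside
Mind the look-alikes: they are no part of the job. Leave any green or red look-alike of the part that bears valve4_mid alone.

How it is judged:
On the way:
1. the rack is complete: riser home on the rear studs, one holder home on the riser and one on the front studs, while all these valves still are on the bench (horizontal distance between riser_mid and rear_row below 0.004 m and z of riser_mid in the frame of rear_row between 0.018 and 0.022 m and angle between riser_mid's own z axis and vertical below 0.03 rad and (((horizontal distance between holder_a_mid and riser_top below 0.004 m and z of holder_a_mid in the frame of riser_top between 0.02 and 0.024 m and angle between holder_a_mid's own z axis and vertical below 0.03 rad) and (horizontal distance between holder_b_mid and front_row below 0.004 m and z of holder_b_mid in the frame of front_row between 0.02 and 0.024 m and angle between holder_b_mid's own z axis and vertical below 0.03 rad)) or ((horizontal distance between holder_b_mid and riser_top below 0.004 m and z of holder_b_mid in the frame of riser_top between 0.02 and 0.024 m and angle between holder_b_mid's own z axis and vertical below 0.03 rad) and (horizontal distance between holder_a_mid and front_row below 0.004 m and z of holder_a_mid in the frame of front_row between 0.02 and 0.024 m and angle between holder_a_mid's own z axis and vertical below 0.03 rad))) and height (world z) of each of valve1_mid, valve2_mid, valve3_mid, valve4_mid below 0.06 m), for 0.2 s.
At the end, for the whole second after the job is handed in: the riser sits flush (within 2 mm, level) on the rear studs, one holder likewise on the riser and the other on the front studs; every valve of the group stands upright (within 7 degrees) on the floor of a cup of its own (horizontal distance between riser_mid and rear_row below 0.004 m and z of riser_mid in the frame of rear_row between 0.018 and 0.022 m and angle between riser_mid's own z axis and vertical below 0.03 rad and (((horizontal distance between holder_a_mid and riser_top below 0.004 m and z of holder_a_mid in the frame of riser_top between 0.02 and 0.024 m and angle between holder_a_mid's own z axis and vertical below 0.03 rad) and (horizontal distance between holder_b_mid and front_row below 0.004 m and z of holder_b_mid in the frame of front_row between 0.02 and 0.024 m and angle between holder_b_mid's own z axis and vertical below 0.03 rad)) or ((horizontal distance between holder_b_mid and riser_top below 0.004 m and z of holder_b_mid in the frame of riser_top between 0.02 and 0.024 m and angle between holder_b_mid's own z axis and vertical below 0.03 rad) and (horizontal distance between holder_a_mid and front_row below 0.004 m and z of holder_a_mid in the frame of front_row between 0.02 and 0.024 m and angle between holder_a_mid's own z axis and vertical below 0.03 rad))) and ((horizontal distance between valve1_mid and cup_a1 below 0.01 m and z of valve1_mid in the frame of cup_a1 below 0.055 m) or (horizontal distance between valve1_mid and cup_a2 below 0.01 m and z of valve1_mid in the frame of cup_a2 below 0.055 m) or (horizontal distance between valve1_mid and cup_b1 below 0.01 m and z of valve1_mid in the frame of cup_b1 below 0.055 m) or (horizontal distance between valve1_mid and cup_b2 below 0.01 m and z of valve1_mid in the frame of cup_b2 below 0.055 m)) and angle between each of valve1_mid, valve2_mid, valve3_mid, valve4_mid's own z axis and vertical below 0.12 rad and ((horizontal distance between valve2_mid and cup_a1 below 0.01 m and z of valve2_mid in the frame of cup_a1 below 0.055 m) or (horizontal distance between valve2_mid and cup_a2 below 0.01 m and z of valve2_mid in the frame of cup_a2 below 0.055 m) or (horizontal distance between valve2_mid and cup_b1 below 0.01 m and z of valve2_mid in the frame of cup_b1 below 0.055 m) or (horizontal distance between valve2_mid and cup_b2 below 0.01 m and z of valve2_mid in the frame of cup_b2 below 0.055 m)) and ((horizontal distance between valve3_mid and cup_a1 below 0.01 m and z of valve3_mid in the frame of cup_a1 below 0.055 m) or (horizontal distance between valve3_mid and cup_a2 below 0.01 m and z of valve3_mid in the frame of cup_a2 below 0.055 m) or (horizontal distance between valve3_mid and cup_b1 below 0.01 m and z of valve3_mid in the frame of cup_b1 below 0.055 m) or (horizontal distance between valve3_mid and cup_b2 below 0.01 m and z of valve3_mid in the frame of cup_b2 below 0.055 m)) and ((horizontal distance between valve4_mid and cup_a1 below 0.01 m and z of valve4_mid in the frame of cup_a1 below 0.055 m) or (horizontal distance between valve4_mid and cup_a2 below 0.01 m and z of valve4_mid in the frame of cup_a2 below 0.055 m) or (horizontal distance between valve4_mid and cup_b1 below 0.01 m and z of valve4_mid in the frame of cup_b1 below 0.055 m) or (horizontal distance between valve4_mid and cup_b2 below 0.01 m and z of valve4_mid in the frame of cup_b2 below 0.055 m))); the robot touches nothing.
It fails at once if the tin was pushed aside by more than 3 cm (distance of tin from where it was at the start of the episode above 0.03 m).
It fails at once if the scraper was pushed aside by more than 3 cm (distance of scraper from where it was at the start of the episode above 0.03 m).
It fails at once if the spring was pushed aside by more than 3 cm (distance of spring from where it was at the start of the episode above 0.03 m).
Of valve1, valve2, valve3, valve4 only 2 to 4 are there at a start; the rules pass over those that are not, and their reading is None.
At some moment in a run one of riser, holder_a, holder_b may be knocked a few centimetres aside while the robot is not near it.
It also fails if it takes over 210 s, if anything falls off the work surface, if the arm or the gripper's body presses on something with over 40 N, if the wrist force passes 120 N, or if a joint passes its speed limit or range.

## Robot

A 7-joint arm with a two-finger parallel gripper is mounted at the origin on a cart in front of the work surface, level with it; the furniture and walls round the work are solid. World frame = base frame: x ahead of the robot, y to its left, z up, the work surface at z = 0. Lengths are in m, angles in rad, forces in N, time in s.
With the tool pointing down it reaches from about 0.4 to 0.85 m from the base axis. Payload 10.4 kg.
Tool frame: the origin (TCP) lies on the centre line of the jaws, within the pads' length; the fingertips stand 8 mm ahead of it and the grasp point (between the pads) lies 11 mm behind it (r.finger_overhang is the distance from the TCP to the fingertips, in m); z points along the fingers, y is the line along which they close (so a half turn about z gives the same grasp; the last joint's range is limited). The gripper opens to 87 mm and grips with 3 to 60 N. Pads are 19 mm wide; open, the fingers measure 117 mm over their backs; the gripper's body (75 mm by 190 mm) begins 51 mm behind the grasp point.
Start: joints at [1.08, 0.332, -0.065, 1.46, 0.022, 1.35, -0.088], TCP at [0.282, -0.558, 0.231] pointing down, gripper open.
Joint ranges: [-2.6, 2.6], [-0.5, 2.12], [-1.47, 1.34], [0.16, 2.42], [-1.27, 4.41], [0.06, 2.06], [-2.6, 2.6]. Speed limits (rad/s): [2.22, 2.22, 2.79, 2.79, 3.14, 3.14, 3.14].

## Interface

Orientations are given as a unit quaternion [x, y, z, w].
In Python, from bench import r, vision gives the robot as it stands.
- The arm moves only by the tool drive_tool, never from a script. Its argument "series" is a list of rows, each a list of 2 entries, a list of its own where there are three numbers: the shift along the world's x, y, z in cm, then the turn about the world's z in degrees. A call has exactly 10 rows; each row shifts and turns the commanded pose from where the row before left it; what a row does not reach is not made up. A row lasts 1/8 s, in which the tool goes at most 62.5 mm and 10.7 degrees, less where a joint would pass 70% of its speed; a pose out of reach is approached as far as the arm can. A call with a gripper value outside its range is refused whole. "hand" is the closure, from 0 (fully open) to 1 (shut), set as the call begins (left out, the last holds). The fingers move at their own pace and stop on an object; "newtons" is the grip in N (left out, the last holds). Time passes only in rows, so rows that do not move let the fingers close, or fill a call up. It gives the time, the measured TCP pose, the force, the opening and the grip force at its end, in the units of the state.
- r.read_state(): the state, without advancing time (a new reading comes with each control period).
- vision.camera(name): name is "scene" or "top" or "wrist"; returns a dict with "color" (400x640x3 uint8, red, green, blue), "intrinsics" (3x3 intrinsics, pixels), "R" (3x3) and "t" (3): a world point X has camera coordinates R X + t; the wrist camera has in their place "mount" (4x4, takes a point from camera to tool coordinates, whose origin is the TCP and whose axes are the flange's). Camera axes: x right, y down, z forward; pixel columns grow to the right and rows downward; lengths in m; the calibration is good to about 2 mm. A picture is of the moment at which its call begins: read the wrist's pose just before it. There is no depth.
- r.close_job(): hands the job in; it is judged then, once.
The state is a dict: "time": time; "joint_positions": joint angles; "joint_vel": joint speeds; "joint_torque": joint torques, N m; "ee_pos": TCP position; "eef_rot": TCP orientation; "ft_force": force on the tool from outside, world axes, zero at the start; "torque": the same for the moment, N m; "width": finger opening in m; "grip_force": force on a finger pad.
Only numpy, scipy, OpenCV 4.12 (cv2) and the standard library are available. Lean on these libraries where they do the work, as an engineer would, in place of code of your own. Each camera call takes 0.05 s, during which the arm holds its last target. There are 200 camera calls.

## Working session

There is one attempt and no reset: what is moved stays moved. The work goes in short steps, Python scripts to look and compute and a tool call to move; the robot and the scene stay as the last step left them, time stands still between calls to the robot, and variables do not carry over. Pictures are saved under pics/ and viewed, at most 14 in all, crops included, and the job is handed in when it is done.

Besides the shell and the picture viewer there is one more tool, called as name([rows], argument=value, ...), one row to a line, values as JSON. drive_tool: Moves the arm, as the interface text tells. Its arguments: {"type":"object","properties":{"series":{"type":"array"},"hand":{"type":"number"},"newtons":{"type":"number"}},"required":["series"]}

```bash
ls; mkdir -p pics; python3 - <<'E'
from bench import r, vision
import cv2,numpy as np
s=r.read_state();print(s['time'],s['ee_pos'],s['eef_rot'],s['width'])
for n in ('scene','top'):
    c=vision.camera(n);np.savez(f'pics/{n}0.npz',**c);cv2.imwrite(f'pics/{n}0.png',c['color'][:,:,::-1])
    print(n,c['intrinsics'].tolist(),c['R'].tolist(),c['t'].tolist())
print(vision.camera('wrist')['mount'])
E
```

```text
pics
0.0 [ 0.28165437 -0.55750373  0.22975501] [ 9.72759895e-01  2.31813838e-01 -2.14358339e-04 -6.95951279e-04] 0.08704281970113964
scene [[454.9858031805511, 0.0, 325.8775948324839], [0.0, 454.9858031805511, 201.50946395062917], [0.0, 0.0, 1.0]] [[0.7030906199265275, -0.7110936612769847, -0.0030635050226788673], [-0.5580804071296122, -0.5491193353478568, -0.6221046654102297], [0.44069245438216553, 0.4391056369927638, -0.7829280938961141]] [-0.28196897688404055, 0.4351014720815993, 0.760751724503074]
top [[403.2135458111862, 0.0, 314.6486338595834], [0.0, 403.2135458111862, 195.98641959593425], [0.0, 0.0, 1.0]] [[-0.003691442047360802, -0.9998407820637755, -0.017458057672856672], [-0.9980472124095457, 0.0047723075309174644, -0.0622815131669529], [0.0623549120530689, 0.017194057198001926, -0.997905922088814]] [0.14552658895237774, 0.5649116160169394, 1.1314790300901076]
[[-3.69724117e-05 -9.64429369e-01 -2.64340672e-01  7.27607456e-02]
 [ 9.99999999e-01 -3.02935618e-05 -2.93424807e-05 -1.60653957e-04]
 [ 2.02909297e-05 -2.64340673e-01  9.64429369e-01 -1.54138606e-01]
 [ 0.00000000e+00  0.00000000e+00  0.00000000e+00  1.00000000e+00]]
```

View pics/scene0.png

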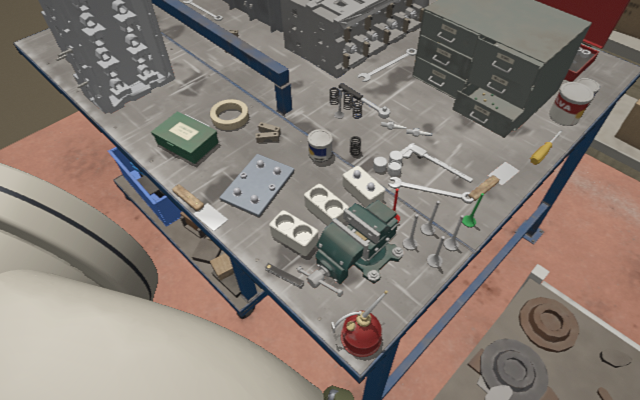

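View pics/top0.png

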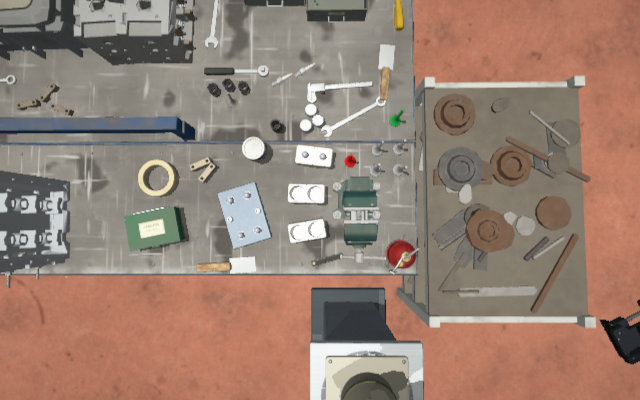

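```bash
cat > h.py <<'E'
from bench import r, vision
import cv2,numpy as np
from scipy.spatial.transform import Rotation as Ro
def cam(n,save=None):
    s=r.read_state(); c=vision.camera(n)
    if n=='wrist':
        T=np.eye(4);T[:3,:3]=Ro.from_quat(s['eef_rot']).as_matrix();T[:3,3]=s['ee_pos']
        W=T@c['mount']; c['R']=W[:3,:3].T; c['t']=-W[:3,:3].T@W[:3,3]
    if save: cv2.imwrite(f'pics/{save}.png',c['color'][:,:,::-1])
    return c
def ray(c,uv,z):
    uv=np.atleast_2d(np.asarray(uv,float)); d=np.c_[uv,np.ones(len(uv))]@np.linalg.inv(c['intrinsics']).T@c['R']
    o=-c['R'].T@c['t']; return o+d*((z-o[2])/d[:,2])[:,None]
def proj(c,X):
    p=np.atleast_2d(X)@c['R'].T+c['t']; p=p@c['intrinsics'].T; return p[:,:2]/p[:,2:]
def load(n): return dict(np.load(f'pics/{n}.npz'))
def rect(P):
    "centre, size, angle of long side from +y (deg) from points in metres"
    (c,s,a)=cv2.minAreaRect((P[:,:2]*1000).astype(np.float32)); b=cv2.boxPoints((c,s,a))
    e=max((b[1]-b[0],b[2]-b[1]),key=np.linalg.norm); an=(np.degrees(np.arctan2(-e[0],e[1]))+90)%180-90
    return np.round(c,1),np.round(sorted(s),1),round(float(an),1)
E
python3 - <<'E'
from h import *
c=load('top0'); im=c['color'];print(-c['R'].T@c['t'])
hsv=cv2.cvtColor(im,cv2.COLOR_RGB2HSV)
w=((hsv[...,1]<30)&(hsv[...,2]>200)).astype(np.uint8)
b=((hsv[...,0]>98)&(hsv[...,0]<115)&(hsv[...,1]>40)&(hsv[...,2]>120)).astype(np.uint8)
for nm,m,z in(('white',w,.044),('plate',b,.012)):
    m=cv2.morphologyEx(m,cv2.MORPH_CLOSE,np.ones((3,3)))
    for k in cv2.findContours(m,0,1)[0]:
        if cv2.contourArea(k)>250 and k[:,0,0].mean()<420: print(nm,k[:,0].mean(0),cv2.contourArea(k),rect(ray(c,k[:,0],z)))
for n,p in dict(v1=(377,148),v2=(399,148),v3=(377,170),v4=(399,170)).items(): print(n,ray(c,p,.1))
k=im[100:280,205:425]; cv2.imwrite('pics/crop1.png',cv2.resize(k,None,fx=3.3,fy=3.3,interpolation=2)[:,:,::-1])
E
```

```text
[0.49379239 0.12335277 1.16683379]
white [359.00230947 363.95150115] 2538.5 (array([88. ,  5.6]), array([148.5, 303.6]), 0.1)
white [242.45454545 264.74025974] 345.5 (array([374.2, 342.6]), array([43.1, 72.3]), 2.7)
white [151.4375  228.34375] 253.0 (array([475.7, 600. ]), array([35.9, 62.7]), 12.3)
white [306.43137255 230.45098039] 622.0 (array([468. , 166.3]), array([ 51.9, 100.6]), 9.5)
white [252.60752688 229.51612903] 317.0 (array([477.7, 321.6]), array([77.6, 87.7]), 17.0)
white [ 54.73529412 221.34803922] 449.0 (array([492.2, 874. ]), array([ 53.5, 170.1]), -84.1)
white [305.50980392 192.92156863] 617.0 (array([572.5, 168.3]), array([50.4, 97.9]), -0.3)
white [313.43 155.39] 603.0 (array([678.5, 146.1]), array([ 51.7, 100.9]), -7.1)
white [252.53333333 147.55      ] 356.0 (array([701.8, 317.5]), array([59.4, 59.9]), -89.8)
white [326.30416667  98.37083333] 579.0 (array([854.1, 107. ]), array([112. , 237.3]), 38.1)
white [386.10958904  56.49315068] 291.5 (array([959.9, -61.8]), array([41.1, 69. ]), 84.8)
plate [ 43.37254902 123.66666667] 602.0 (array([784. , 939.5]), array([ 32.2, 259.5]), 0.4)
v1 [[ 0.68774175 -0.02486352  0.1       ]]
v2 [[ 0.68733978 -0.08326316  0.1       ]]
v3 [[ 0.62878719 -0.02407939  0.1       ]]
v4 [[ 0.62844288 -0.08228084  0.1       ]]
```

View pics/crop1.png

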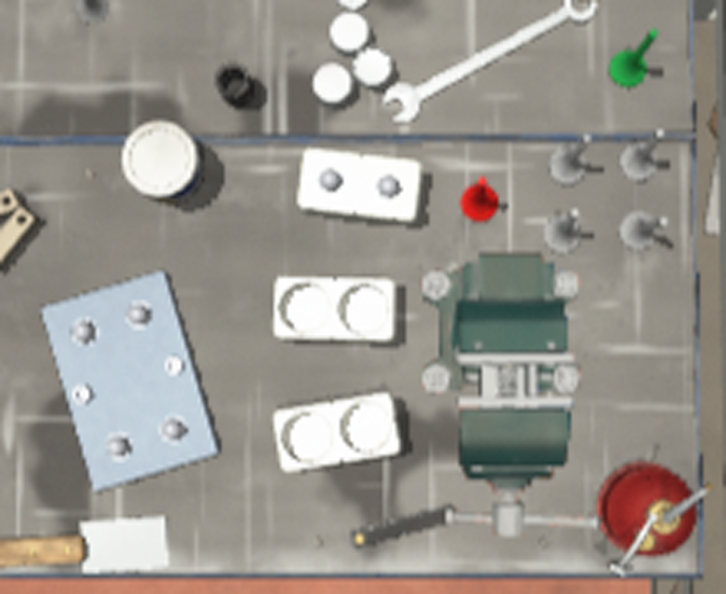

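Crop shows: four grey valves at crop (568,167), (637,163), (563,235) and (637,232), behind the vice by the right edge. These are the group. The red (480,200) and green (630,65) look-alikes stay. The riser with two studs is at (360,185), the holders at (337,310) and (337,432), and the plate is turned about 16°, with its rear studs at (84,331) and (139,315).

drive_tool([
  [[1.4,4.5,1.7],6.3],
  [[1.4,4.5,1.7],6.3],
  [[1.4,4.5,1.7],6.3],
  [[1.4,4.5,1.7],6.3],
  [[1.4,4.5,1.7],6.3],
  [[1.4,4.5,1.7],6.3],
  [[1.4,4.5,1.7],6.3],
  [[1.4,4.5,1.7],6.3],
  [[1.4,4.5,1.7],6.3],
  [[1.4,4.5,1.7],6.3],
], hand=0, newtons=30)

```text
time: 1.4
ee_pos: [0.4219, -0.1063, 0.4011]
eef_rot: [0.707, 0.707, -0.0, 0.0]
ft_force: [0.7, -0.7, 0.6]
width: 0.087
grip_force: 0.0
```

drive_tool([
  [[1.4,4.5,0],0],
  [[1.4,4.5,0],0],
  [[1.4,4.5,0],0],
  [[1.4,4.5,0],0],
  [[1.4,4.5,0],0],
  [[1.4,4.5,0],0],
  [[1.4,4.5,0],0],
  [[1.4,4.5,0],0],
  [[0.5,2,0],0],
  [[0,0,0],0],
])

```text
time: 2.65
ee_pos: [0.5384, 0.2738, 0.3996]
eef_rot: [0.707, 0.707, -0.0, -0.001]
ft_force: [-0.5, 0.4, -0.4]
width: 0.087
grip_force: 0.0
```

```bash
python3 - <<'E'
from h import *
c=cam('wrist','w1');np.savez('pics/w1.npz',**c)
s=r.read_state();print(s['time'],s['ee_pos'],s['eef_rot'],s['joint_positions'],c['intrinsics'][0])
E
```

```text
2.7 [0.53863836 0.27252134 0.40004101] [ 7.07865169e-01  7.06347391e-01 -3.69514188e-04 -3.59510478e-04] [ 0.07326104  0.37397042 -0.8831691   1.16696995  0.28899106  1.72473692
 -0.73137319] [297.8839999   0.        315.5270493]
```

View pics/w1.png

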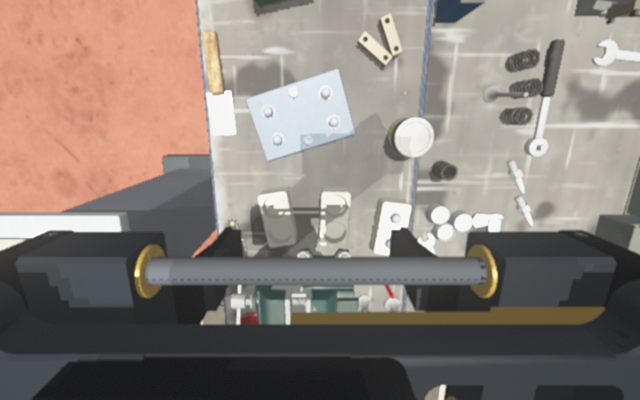

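```bash
cat >> h.py <<'E'
def plate(c,lo=(98,25,110),hi=(118,120,255)):
    hsv=cv2.cvtColor(c['color'],cv2.COLOR_RGB2HSV)
    m=cv2.inRange(hsv,lo,hi); m=cv2.morphologyEx(m,cv2.MORPH_CLOSE,np.ones((7,7)));m=cv2.morphologyEx(m,cv2.MORPH_OPEN,np.ones((3,3)))
    for k in sorted(cv2.findContours(m,0,1)[0],key=cv2.contourArea)[::-1][:2]:
        print('plate',k[:,0].mean(0),rect(ray(c,k[:,0],.012)))
def refine(c,uv,z,w=7):
    "bright centroid near uv, on plane z"
    u,v=map(int,uv); g=c['color'].min(2)[v-w:v+w+1,u-w:u+w+1].astype(float)
    sat=np.ptp(c['color'][v-w:v+w+1,u-w:u+w+1].astype(float),axis=2)
    m=sat<np.percentile(sat,35); y,x=np.nonzero(m); p=(u-w+x.mean(),v-w+y.mean()); return p,ray(c,p,z)[0]
E
python3 - <<'E'
from h import *
c=load('w1');plate(c)
S={}
for n,p in dict(f1=(268,112),f2=(278,140),r1=(326,93),r2=(334,122)).items():
    q,X=refine(c,p,.022);S[n]=X[:2];print(n,np.round(q,1),X)
t=load('top0');plate(t)
for n,p in dict(f1=(118,446),f2=(174,430),r1=(84,331),r2=(139,315)).items():
    q,X=refine(t,(205+p[0]/3.3,100+p[1]/3.3),.022,4);print(n,np.round(q,1),X)
k=c['color'][60:250,220:430]; cv2.imwrite('pics/crop2.png',cv2.resize(k,None,fx=3.1,fy=3.1,interpolation=2)[:,:,::-1])
E
```

```text
plate [318.26829268 139.41463415] (array([549.8, 308.1]), array([25.2, 83.1]), -83.0)
plate [428.1637931   27.02586207] (array([721.6, 486.5]), array([ 8. , 80.3]), 0.3)
f1 [267.8 109.2] [0.45645129 0.35974087 0.022     ]
f2 [277.5 137.3] [0.47144416 0.3127114  0.022     ]
r1 [325.2  90. ] [0.55426331 0.39070208 0.022     ]
r2 [333.4 119.3] [0.56894792 0.3431148  0.022     ]
plate [244.11173184 215.12849162] (array([512.3, 346.7]), array([112.9, 167.1]), -73.1)
plate [ 87.9071618  123.33156499] (array([784. , 808.5]), array([ 36. , 521.8]), 0.1)
f1 [241.2 234.9] [0.45567977 0.35182583 0.022     ]
f2 [257.4 229.8] [0.47011684 0.30591634 0.022     ]
r1 [230.8 200.3] [0.55404435 0.38257975 0.022     ]
r2 [247.8 194.9] [0.56947035 0.33398917 0.022     ]
```

View pics/crop2.png

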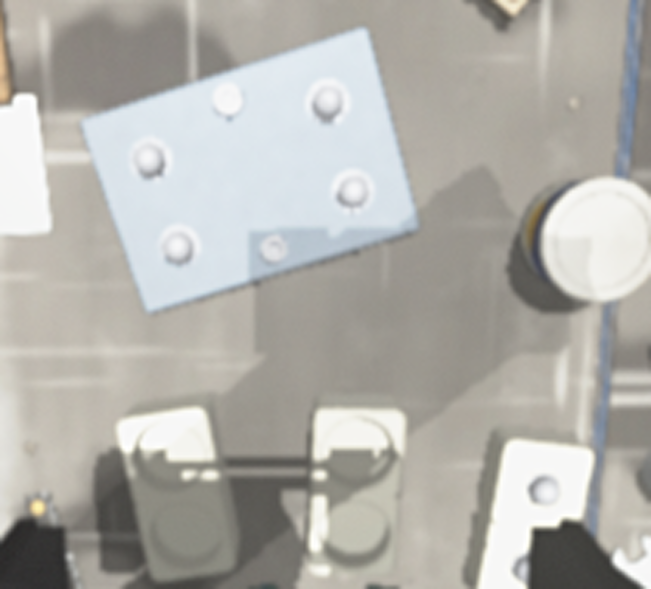

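drive_tool([
  [[-1,-0.5,-4],0],
  [[-1,0,-4],0],
  [[0,0,-4],0],
  [[0,0,-4],0],
  [[0,0,-2],0],
  [[0,0,0],0],
  [[0,0,0],0],
  [[0,0,0],0],
  [[0,0,0],0],
  [[0,0,0],0],
])

```text
time: 3.95
ee_pos: [0.5189, 0.2673, 0.2209]
eef_rot: [0.708, 0.706, 0.0, 0.0]
ft_force: [-0.2, -0.1, 1.0]
width: 0.0868
grip_force: 0.0
```

```bash
python3 - <<'E'
from h import *
c=cam('wrist','w2');np.savez('pics/w2.npz',**c)
s=r.read_state();print(s['time'],s['ee_pos'],s['eef_rot'])
plate(c,lo=(98,18,70))
print(proj(c,[[.4565,.358,.022],[.471,.309,.022],[.554,.387,.022],[.569,.338,.022]]))
k=c['color'][0:260,150:500]; cv2.imwrite('pics/crop3.png',cv2.resize(k,None,fx=2.2,fy=2.2,interpolation=2)[:,:,::-1])
E
```

```text
4.0 [0.51890218 0.26719921 0.22077752] [7.08323255e-01 7.05888189e-01 1.53052591e-04 9.28681438e-05]
plate [314.11882998 104.07129799] (array([512.5, 348. ]), array([113. , 166.1]), -73.1)
plate [252.19751993 250.05048716] (array([463.3, 203.9]), array([169.4, 574.6]), 88.6)
[[259.41176419 100.71914362]
 [274.02096947 144.6878299 ]
 [346.53637444  72.71937546]
 [358.60901523 118.74250705]]
```

View pics/crop3.png

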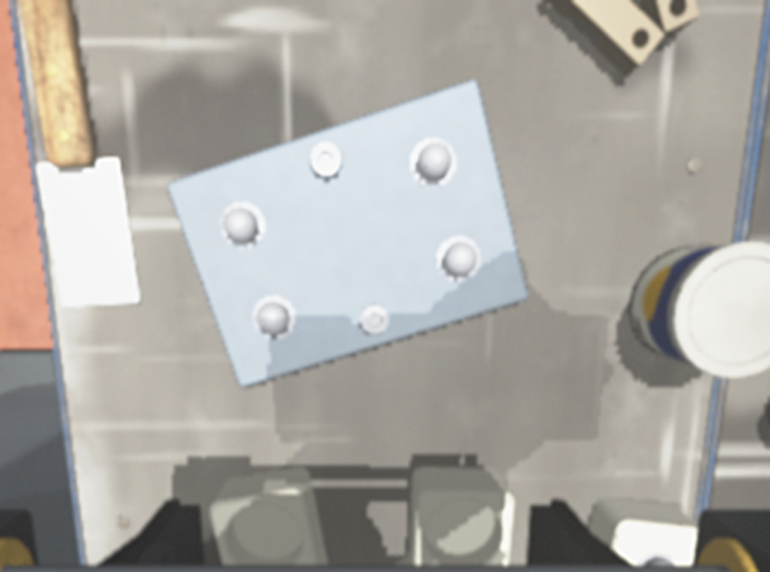

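drive_tool([
  [[1,-5,3],0],
  [[1,-5,0],0],
  [[1,-5,0],0],
  [[1,-4,0],0],
  [[0,-2,0],0],
  [[0,0,0],0],
  [[0,0,0],0],
  [[0,0,0],0],
  [[0,0,0],0],
  [[0,0,0],0],
])

```text
time: 5.25
ee_pos: [0.5588, 0.0576, 0.2506]
eef_rot: [0.708, 0.706, 0.0, -0.0]
ft_force: [-0.1, 0.4, -0.0]
width: 0.0871
grip_force: 0.0
```

```bash
python3 - <<'E'
from h import *
c=cam('wrist','w3');np.savez('pics/w3.npz',**c)
s=r.read_state();print(s['time'],s['ee_pos'],s['eef_rot'])
hsv=cv2.cvtColor(c['color'],cv2.COLOR_RGB2HSV)
for lo in (150,180,200):
    m=cv2.inRange(hsv,(0,0,lo),(180,45,255)); m=cv2.morphologyEx(m,cv2.MORPH_CLOSE,np.ones((5,5)));m=cv2.morphologyEx(m,cv2.MORPH_OPEN,np.ones((3,3)))
    for k in cv2.findContours(m,0,1)[0]:
        if 2500<cv2.contourArea(k)<12000:print(lo,k[:,0].mean(0),cv2.contourArea(k),rect(ray(c,k[:,0],.044)),rect(ray(c,k[:,0],.040)))
k=c['color'][0:260,100:520]; cv2.imwrite('pics/crop4.png',cv2.resize(k,None,fx=1.9,fy=1.9,interpolation=2)[:,:,::-1])
E
```

```text
5.3 [0.5588085  0.05742497 0.2505558 ] [ 7.08172380e-01  7.06039574e-01  2.10266824e-05 -1.28466533e-05]
150 [320.38372093  98.93023256] 8506.0 (array([556.1, 156. ]), array([120.8, 167.9]), -65.9) (array([556. , 156.3]), array([122.1, 169.8]), -65.9)
150 [424.1211499   92.29979466] 5621.5 (array([677. , 144.7]), array([ 58. , 211.5]), -2.4) (array([678.3, 144.9]), array([ 58.7, 213.9]), -2.4)
180 [418.03529412  99.39607843] 3891.5 (array([677.2, 147. ]), array([ 51.5, 100.5]), -6.1) (array([678.5, 147.2]), array([ 52.1, 101.6]), -6.1)
180 [326.9141791  79.7238806] 4210.0 (array([572.3, 168.4]), array([ 51.7, 101.5]), -1.6) (array([572.5, 168.8]), array([ 52.2, 102.6]), -1.6)
180 [234.69581749  81.45247148] 4195.5 (array([468. , 166.9]), array([ 52.1, 101.5]), 9.4) (array([467. , 167.3]), array([ 52.6, 102.6]), 9.4)
200 [418.03984064  99.37051793] 3799.5 (array([677.2, 147.3]), array([50.7, 99.1]), -6.7) (array([678.5, 147.5]), array([ 51.3, 100.2]), -6.7)
200 [326.81509434  79.87169811] 4137.5 (array([572.3, 168.5]), array([ 51.1, 100.8]), -1.7) (array([572.5, 168.9]), array([ 51.7, 101.9]), -1.7)
200 [234.65        81.67307692] 4109.0 (array([468. , 166.7]), array([ 51.2, 100.8]), 9.4) (array([467. , 167.1]), array([ 51.8, 101.9]), 9.4)
```

View pics/crop4.png

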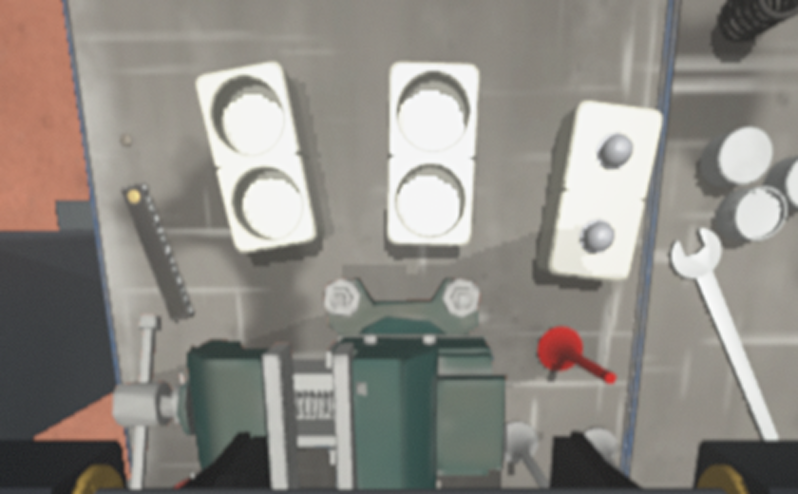

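drive_tool([
  [[-3,4,0],4.8],
  [[-3,4,0],4.8],
  [[-3,2.9,0],0],
  [[-0.1,0,-4],0],
  [[0,0,-4],0],
  [[0,0,-4],0],
  [[0,0,-4],0],
  [[0,0,0],0],
  [[0,0,0],0],
  [[0,0,0],0],
])

```text
time: 6.55
ee_pos: [0.4689, 0.1665, 0.0923]
eef_rot: [0.647, 0.763, 0.001, 0.001]
ft_force: [-0.2, 0.0, -0.4]
width: 0.0867
grip_force: 0.0
```

drive_tool([
  [[0,0,-2],0],
  [[0,0,-2],0],
  [[0,0,-2],0],
  [[0,0,-1],0],
  [[0,0,-0.5],0],
  [[0,0,0],0],
  [[0,0,0],0],
  [[0,0,0],0],
  [[0,0,0],0],
  [[0,0,0],0],
])

```text
time: 7.8
ee_pos: [0.4679, 0.1661, 0.0157]
eef_rot: [0.647, 0.763, 0.0, 0.0]
ft_force: [-0.6, 0.2, -0.2]
width: 0.0871
grip_force: 0.0
```

drive_tool([
  [[0,0,0],0],
  [[0,0,0],0],
  [[0,0,0],0],
  [[0,0,0],0],
  [[0,0,0],0],
  [[0,0,0],0],
  [[0,0,2],0],
  [[0,0,3],0],
  [[0,0,3],0],
  [[0,0,4],0],
], hand=1, newtons=40)

```text
time: 9.05
ee_pos: [0.4672, 0.1662, 0.1372]
eef_rot: [0.647, 0.763, -0.0, -0.0]
ft_force: [0.3, -0.4, -2.8]
width: 0.0519
grip_force: 40.0
```

drive_tool([
  [[-0.1,4,0],2.5],
  [[-0.1,4,0],2.5],
  [[-0.1,4,0],2.5],
  [[-0.1,3,0],0],
  [[0,1.6,0],0],
  [[0,0,-3],0],
  [[0,0,-3],0],
  [[0,0,0],0],
  [[0,0,0],0],
  [[0,0,0],0],
])

```text
time: 10.3
ee_pos: [0.4646, 0.3325, 0.0771]
eef_rot: [0.596, 0.803, 0.001, 0.0]
ft_force: [-0.7, -0.8, -1.1]
width: 0.0515
grip_force: 40.0
```

```bash
python3 - <<'E'
from h import *
s=r.read_state();print(s['time'],s['ee_pos'],s['eef_rot'])
c=cam('wrist','w4');k=c['color'][0:300,130:520]; cv2.imwrite('pics/crop5.png',cv2.resize(k,None,fx=1.9,fy=1.9,interpolation=2)[:,:,::-1])
print(ray(c,[[300,100]],.022))
E
```

```text
10.3 [0.46458253 0.33250203 0.07712594] [5.95623168e-01 8.03263263e-01 9.70759067e-04 4.78923368e-04]
[[0.43101697 0.40959242 0.022     ]]
```

View pics/crop5.png

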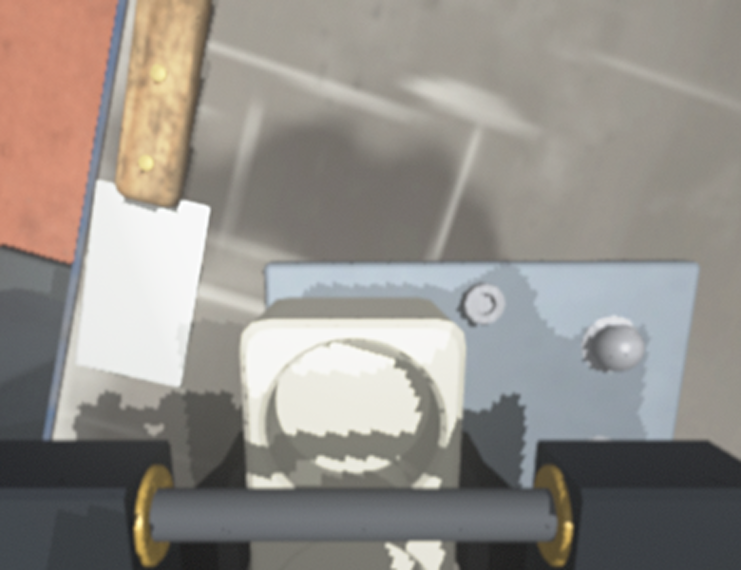

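```bash
python3 - <<'E'
from h import *
c=cam('wrist')
print(ray(c,[[452.6,182.6]],.022),ray(c,[[270.5,138.4],[496,138.4]],.012), r.read_state()['ee_pos'])
a=np.radians(16.9);R=np.array([[np.cos(a),-np.sin(a)],[np.sin(a),np.cos(a)]])
print(np.array([.5128,.3478])+np.array([[52,25],[-84,57],[84,57]])/1000@R.T)
# holder top corners as held
print(ray(c,[[258,170],[373.5,170]],.0771-.0157+.044))
E
```

```text
[[0.55131786 0.38719324 0.022     ]] [[0.41725299 0.37837423 0.012     ]
 [0.57324261 0.42569602 0.012     ]] [0.46435124 0.33236125 0.07661898]
[[0.55528675 0.38683685]
 [0.41585763 0.37791939]
 [0.57660232 0.42675736]]
[[0.4267824  0.3740068  0.1054    ]
 [0.4738735  0.38828306 0.1054    ]]
```

drive_tool([
  [[-0.15,0,0],0],
  [[0,0,-1],0],
  [[0,0,-1],0],
  [[0,0,-1],0],
  [[0,0,-0.5],0],
  [[0,0,-0.3],0],
  [[0,0,0],0],
  [[0,0,0],0],
  [[0,0,0],0],
  [[0,0,0],0],
])

```text
time: 11.65
ee_pos: [0.4624, 0.3321, 0.0377]
eef_rot: [0.596, 0.803, 0.0, 0.0]
ft_force: [0.1, 0.6, -1.7]
width: 0.0518
grip_force: 40.0
```

drive_tool([
  [[0,0,-0.3],0],
  [[0,0,-0.3],0],
  [[0,0,-0.3],0],
  [[0,0,-0.2],0],
  [[0,0,0],0],
  [[0,0,0],0],
  [[0,0,0],0],
  [[0,0,0],0],
  [[0,0,0],0],
  [[0,0,0],0],
])

```text
time: 12.9
ee_pos: [0.463, 0.3328, 0.0276]
eef_rot: [0.595, 0.803, 0.001, 0.0]
ft_force: [-0.1, -1.0, 9.9]
width: 0.0518
grip_force: 40.0
```

drive_tool([
  [[0,0,-0.2],0],
  [[0,0,-0.2],0],
  [[0,0,0],0],
  [[0,0,0],0],
  [[0,0,0],0],
  [[0,0,0],0],
  [[0,0,0],0],
  [[0,0,0],0],
  [[0,0,0],0],
  [[0,0,0],0],
])

```text
time: 14.15
ee_pos: [0.463, 0.333, 0.0269]
eef_rot: [0.595, 0.803, 0.0, 0.001]
ft_force: [-14.2, -14.1, 52.2]
width: 0.0512
grip_force: 40.0
```

drive_tool([
  [[0,0,0.4],0],
  [[0,0,0],0],
  [[0,0,0],0],
  [[0,0,2],0],
  [[0,0,3],0],
  [[0,0,4],0],
  [[0,0,4],0],
  [[0,0,4],0],
  [[0,0,4],0],
  [[2,-4,1],-8],
], hand=0)

```text
time: 15.4
ee_pos: [0.4809, 0.296, 0.2508]
eef_rot: [0.648, 0.761, 0.003, -0.0]
ft_force: [1.5, 0.0, -1.4]
width: 0.0867
grip_force: 0.0
```

drive_tool([
  [[2,-4,0],-8],
  [[2,-4,0],-7.4],
  [[3,-4,0],0],
  [[3,-4,0],0],
  [[2,-4,0],0],
  [[1.7,-3,0],0],
  [[0,0,0],0],
  [[0,0,0],0],
  [[0,0,0],0],
  [[0,0,0],0],
])

```text
time: 16.65
ee_pos: [0.619, 0.0631, 0.2469]
eef_rot: [0.746, 0.666, 0.0, 0.0]
ft_force: [0.4, -0.3, -0.6]
width: 0.0868
grip_force: 0.0
```

```bash
cat >> h.py <<'E'
def blocks(c,z=.044,lo=180,umax=640):
    hsv=cv2.cvtColor(c['color'],cv2.COLOR_RGB2HSV)
    m=cv2.inRange(hsv,(0,0,lo),(180,45,255)); m=cv2.morphologyEx(m,cv2.MORPH_CLOSE,np.ones((5,5)));m=cv2.morphologyEx(m,cv2.MORPH_OPEN,np.ones((3,3)))
    for k in cv2.findContours(m,0,1)[0]:
        if cv2.contourArea(k)>1500:
            q=rect(ray(c,k[:,0],z))
            if 35<q[1][0]<70 and 80<q[1][1]<125:print(np.round(k[:,0].mean(0)),q)
E
python3 - <<'E'
from h import *
s=r.read_state();print(s['time'],s['ee_pos'],s['eef_rot'])
c=cam('wrist','w5')
for z in(.040,.044):blocks(c,z)
E
```

```text
16.65 [0.61902884 0.06311492 0.2469121 ] [7.45539378e-01 6.66461553e-01 1.61345464e-04 9.20451365e-05]
[359.  99.] (array([679.2, 147.8]), array([ 52.5, 100.7]), -6.4)
[264.  90.] (array([571.8, 168.8]), array([ 53. , 103.1]), -1.7)
[359.  99.] (array([678.6, 147.7]), array([51.9, 99.6]), -6.4)
[264.  90.] (array([572.4, 168.5]), array([ 52.4, 102. ]), -1.7)
```

drive_tool([
  [[3,4,0],0],
  [[3,4.4,-2],0],
  [[0,0,-5],0],
  [[0,0,-5],0],
  [[0,0,-4],0],
  [[0,0,-3],0],
  [[0,0,-2],0],
  [[0,0,-1.5],0],
  [[0,0,-0.7],0],
  [[0,0,0],0],
])

```text
time: 17.95
ee_pos: [0.6795, 0.1462, 0.0148]
eef_rot: [0.746, 0.666, 0.0, 0.0]
ft_force: [-1.2, -0.0, -0.6]
width: 0.0869
grip_force: 0.0
```

drive_tool([
  [[0,0,0],0],
  [[0,0,0],0],
  [[0,0,0],0],
  [[0,0,0],0],
  [[0,0,0],0],
  [[0,0,0],0],
  [[0,0,0],0],
  [[0,0,0],0],
  [[0,0,0],0],
  [[0,0,0],0],
], hand=1)

```text
time: 19.2
ee_pos: [0.6793, 0.1462, 0.0147]
eef_rot: [0.746, 0.666, -0.0, 0.0]
ft_force: [-2.1, -0.5, 3.2]
width: 0.0516
grip_force: 40.0
```

drive_tool([
  [[0,0,2],0],
  [[0,0,4],0],
  [[0,0,4],0],
  [[0,0,2],0],
  [[-2,4,0],5],
  [[-2,4,0],5],
  [[-2,4,0],5],
  [[-2,4,0],5],
  [[-2,4,0],3.3],
  [[-1.6,1.6,0],0],
])

```text
time: 20.45
ee_pos: [0.5603, 0.3655, 0.1339]
eef_rot: [0.594, 0.804, -0.0, -0.001]
ft_force: [0.3, -0.0, -3.4]
width: 0.0517
grip_force: 40.0
```

drive_tool([
  [[0,0,0],0],
  [[0,0,-3],0],
  [[0,0,-2],0],
  [[0,0,-1],0],
  [[0,0,0],0],
  [[0,0,0],0],
  [[0,0,0],0],
  [[0,0,0],0],
  [[0,0,0],0],
  [[0,0,0],0],
])

```text
time: 21.7
ee_pos: [0.5634, 0.3621, 0.0747]
eef_rot: [0.596, 0.803, 0.0, 0.0]
ft_force: [0.6, -0.5, -3.5]
width: 0.0521
grip_force: 40.0
```

drive_tool([
  [[0,0,-1],0],
  [[0,0,-1],0],
  [[0,0,-1],0],
  [[0,0,-0.5],0],
  [[0,0,-0.3],0],
  [[0,0,0],0],
  [[0,0,0],0],
  [[0,0,0],0],
  [[0,0,0],0],
  [[0,0,0],0],
])

```text
time: 22.95
ee_pos: [0.5633, 0.3622, 0.0367]
eef_rot: [0.596, 0.803, 0.0, 0.0]
ft_force: [-1.9, 0.1, -1.3]
width: 0.0518
grip_force: 40.0
```

drive_tool([
  [[0,0,-0.3],0],
  [[0,0,-0.3],0],
  [[0,0,-0.3],0],
  [[0,0,-0.2],0],
  [[0,0,0],0],
  [[0,0,0],0],
  [[0,0,0],0],
  [[0,0,0],0],
  [[0,0,0],0],
  [[0,0,0],0],
])

```text
time: 24.2
ee_pos: [0.5627, 0.3628, 0.0266]
eef_rot: [0.596, 0.803, 0.0, -0.0]
ft_force: [-5.8, -2.2, 8.8]
width: 0.0518
grip_force: 40.0
```

drive_tool([
  [[0,0,-0.15],0],
  [[0,0,0],0],
  [[0,0,0],0],
  [[0,0,0],0],
  [[0,0,0],0],
  [[0,0,0],0],
  [[0,0,0],0],
  [[0,0,0],0],
  [[0,0,0],0],
  [[0,0,0],0],
])

```text
time: 25.45
ee_pos: [0.5628, 0.3627, 0.0266]
eef_rot: [0.596, 0.803, -0.0, 0.0]
ft_force: [-11.0, -7.9, 21.4]
width: 0.0518
grip_force: 40.0
```

drive_tool([
  [[0,0,0.25],0],
  [[0,0,0],0],
  [[0,0,0],0],
  [[0,0,2],0],
  [[0,0,3],0],
  [[0,0,4],0],
  [[0,0,4],0],
  [[0,0,4],0],
  [[0,0,4],0],
  [[0.1,-4,1.5],-6],
], hand=0)

```text
time: 26.7
ee_pos: [0.563, 0.3258, 0.2557]
eef_rot: [0.636, 0.772, 0.003, -0.0]
ft_force: [0.8, -0.2, 0.1]
width: 0.0869
grip_force: 0.0
```

drive_tool([
  [[0.1,-4,0],-6],
  [[0.1,-4,0],-6.6],
  [[0.1,-5,0],0],
  [[0.2,-5,0],0],
  [[0.2,-4,0],0],
  [[0,-2.3,0],0],
  [[0,0,0],0],
  [[0,0,0],0],
  [[0,0,0],0],
  [[0,0,0],0],
])

```text
time: 27.95
ee_pos: [0.5712, 0.0802, 0.2517]
eef_rot: [0.718, 0.696, 0.0, -0.0]
ft_force: [-0.3, -0.3, -0.8]
width: 0.0872
grip_force: 0.0
```

```bash
python3 - <<'E'
from h import *
s=r.read_state();print(s['time'],s['ee_pos'],s['eef_rot'])
c=cam('wrist','w6');blocks(c,.044)
c=cam('top','t2');np.savez('pics/t2.npz',**c)
E
```

```text
27.95 [0.57121769 0.08019131 0.25165033] [ 7.17566616e-01  6.96489860e-01  1.36261698e-04 -8.60444282e-05]
```

View pics/w6.png

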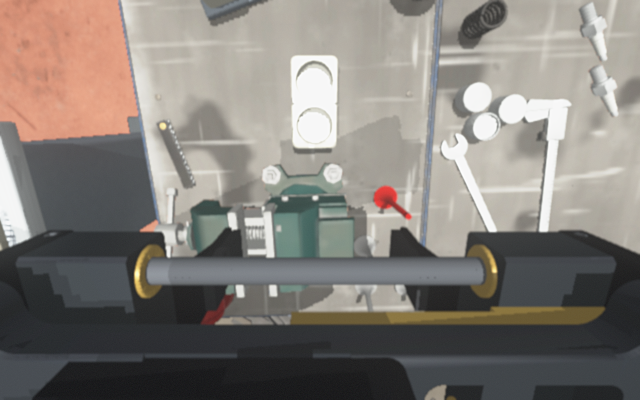

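The holder is at pixels (292–338, 55–149), about where it was. The bench is brighter here and merges with it in the mask, so I'll raise the threshold.

```bash
python3 - <<'E'
from h import *
c=cam('wrist')
for lo in(200,210,220,230):blocks(c,.044,lo)
s=r.read_state();print(s['ee_pos'])
E
```

```text
[313. 101.] (array([569.9, 169. ]), array([ 57.9, 102.3]), -1.7)
[314. 100.] (array([572.1, 168.4]), array([ 53.4, 101.3]), -1.8)
[314. 100.] (array([572.4, 169. ]), array([ 52.2, 100.1]), -1.7)
[314. 100.] (array([572.3, 169. ]), array([ 51.5, 100.1]), -1.7)
[0.57129698 0.07954416 0.2515259 ]
```

drive_tool([
  [[0.1,4.5,-1],0],
  [[0,4.5,-4],0],
  [[0,0,-5],0],
  [[0,0,-4.5],0],
  [[0,0,-4],0],
  [[0,0,-2.5],0],
  [[0,0,-1.5],0],
  [[0,0,-0.7],0],
  [[0,0,-0.4],0],
  [[0,0,0],0],
])

```text
time: 29.35
ee_pos: [0.5727, 0.1692, 0.0161]
eef_rot: [0.718, 0.696, 0.0, 0.0]
ft_force: [-0.1, -1.0, 0.5]
width: 0.0868
grip_force: 0.0
```

drive_tool([
  [[0,0,0],0],
  [[0,0,0],0],
  [[0,0,0],0],
  [[0,0,0],0],
  [[0,0,0],0],
  [[0,0,0],0],
  [[0,0,0],0],
  [[0,0,0],0],
  [[0,0,0],0],
  [[0,0,0],0],
], hand=1)

```text
time: 30.6
ee_pos: [0.5724, 0.1692, 0.0156]
eef_rot: [0.718, 0.696, 0.0, 0.0]
ft_force: [0.6, -1.1, 0.8]
width: 0.0517
grip_force: 40.0
```

```bash
python3 - <<'E'
from h import *
c=load('t2')
for lo in(200,215,230):
  for z in (.052,.056):
    hsv=cv2.cvtColor(c['color'],cv2.COLOR_RGB2HSV); m=cv2.inRange(hsv,(0,0,lo),(180,45,255))
    m=cv2.morphologyEx(m,cv2.MORPH_CLOSE,np.ones((3,3)))
    for k in cv2.findContours(m,0,1)[0]:
        if cv2.contourArea(k)>250 and 210<k[:,0,0].mean()<290 and k[:,0,1].mean()>160: print(lo,z,k[:,0].mean(0),rect(ray(c,k[:,0],z)))
k=c['color'][140:280,205:345]; cv2.imwrite('pics/crop6.png',cv2.resize(k,None,fx=4,fy=4,interpolation=2)[:,:,::-1])
E
```

```text
200 0.052 [242.59210526 264.75      ] (array([375.6, 341.7]), array([40.9, 69.3]), -0.1)
200 0.052 [241.11618257 212.81742739] (array([513.3, 342.7]), array([110.6, 159.5]), -73.7)
200 0.056 [242.59210526 264.75      ] (array([376.1, 341. ]), array([40.8, 69. ]), -0.1)
200 0.056 [241.11618257 212.81742739] (array([513.2, 342. ]), array([110.2, 158.9]), -73.7)
215 0.052 [242.57894737 264.75      ] (array([375.6, 341.7]), array([40.9, 69.3]), -0.1)
215 0.052 [245.59183673 232.35714286] (array([463.6, 333.4]), array([52.2, 99.9]), 17.0)
215 0.052 [235.29896907 196.3814433 ] (array([563.5, 362.8]), array([49.8, 99.7]), 16.5)
215 0.056 [242.57894737 264.75      ] (array([376.1, 341. ]), array([40.8, 69. ]), -0.1)
215 0.056 [245.59183673 232.35714286] (array([463.7, 332.7]), array([52. , 99.6]), 17.0)
215 0.056 [235.29896907 196.3814433 ] (array([563.2, 361.9]), array([49.6, 99.3]), 16.5)
230 0.052 [242.47945205 264.71232877] (array([375.2, 341.7]), array([37.1, 67.8]), 3.4)
230 0.052 [245.72115385 233.49038462] (array([463.7, 333.3]), array([49.4, 99.2]), 16.9)
230 0.052 [235.4893617  196.43617021] (array([563.4, 362.8]), array([48.9, 98.9]), 16.9)
230 0.056 [242.47945205 264.71232877] (array([375.6, 340.9]), array([37. , 67.6]), 3.4)
230 0.056 [245.72115385 233.49038462] (array([463.8, 332.6]), array([49.2, 98.8]), 16.9)
230 0.056 [235.4893617  196.43617021] (array([563.1, 361.9]), array([48.8, 98.6]), 16.9)
```

View pics/crop6.png

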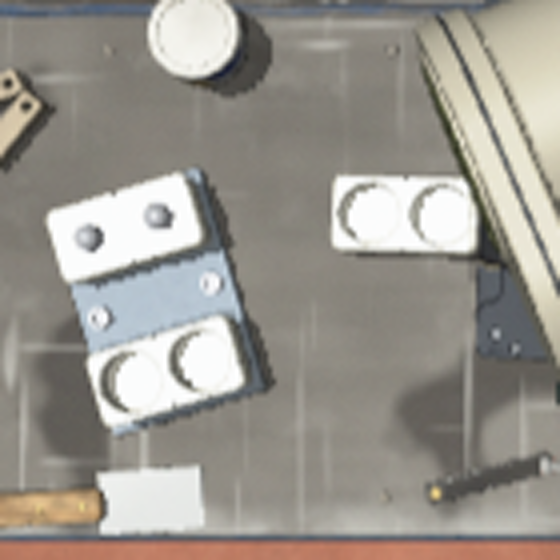

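The riser and the front holder are both seated parallel to the plate, the riser at crop (125,225) and the holder at (168,372). The gripped holder goes onto the riser next.

drive_tool([
  [[0,0,2],0],
  [[0,0,4],0],
  [[0,0,4],0],
  [[0,0,3.5],0],
  [[-0.2,4,0],4],
  [[-0.2,4,0],4],
  [[-0.2,4,0],4],
  [[-0.2,4,0],4],
  [[-0.1,3.4,0],2.6],
  [[0,0,0],0],
])

```text
time: 31.85
ee_pos: [0.5614, 0.3667, 0.1516]
eef_rot: [0.594, 0.804, 0.001, -0.001]
ft_force: [-0.2, 0.0, -2.3]
width: 0.0516
grip_force: 40.0
```

drive_tool([
  [[0,0,-2],0],
  [[0,0,-1],0],
  [[0,0,0],0],
  [[0,0,0],0],
  [[0,0,0],0],
  [[0,0,0],0],
  [[0,0,0],0],
  [[0,0,0],0],
  [[0,0,0],0],
  [[0,0,0],0],
])

```text
time: 33.1
ee_pos: [0.5633, 0.3631, 0.1206]
eef_rot: [0.596, 0.803, 0.0, 0.0]
ft_force: [-0.3, 0.1, -1.7]
width: 0.0516
grip_force: 40.0
```

drive_tool([
  [[0,0,-1],0],
  [[0,0,-1],0],
  [[0,0,-1],0],
  [[0,0,-0.7],0],
  [[0,0,-0.6],0],
  [[0,0,0],0],
  [[0,0,0],0],
  [[0,0,0],0],
  [[0,0,0],0],
  [[0,0,0],0],
])

```text
time: 34.35
ee_pos: [0.5634, 0.3632, 0.0778]
eef_rot: [0.596, 0.803, 0.0, 0.0]
ft_force: [-0.5, 1.2, -1.7]
width: 0.0516
grip_force: 40.0
```

drive_tool([
  [[0,0,-0.3],0],
  [[0,0,-0.3],0],
  [[0,0,-0.3],0],
  [[0,0,-0.2],0],
  [[0,0,0],0],
  [[0,0,0],0],
  [[0,0,0],0],
  [[0,0,0],0],
  [[0,0,0],0],
  [[0,0,0],0],
])

```text
time: 35.6
ee_pos: [0.5631, 0.3639, 0.0677]
eef_rot: [0.596, 0.803, 0.0, -0.0]
ft_force: [-3.8, -0.5, 6.6]
width: 0.052
grip_force: 40.0
```

drive_tool([
  [[0,0,-0.2],0],
  [[0,0,0],0],
  [[0,0,0],0],
  [[0,0,0],0],
  [[0,0,0],0],
  [[0,0,0],0],
  [[0,0,0],0],
  [[0,0,0],0],
  [[0,0,0],0],
  [[0,0,0],0],
])

```text
time: 36.85
ee_pos: [0.5632, 0.3639, 0.0676]
eef_rot: [0.596, 0.803, 0.0, 0.0]
ft_force: [-9.1, -6.9, 22.8]
width: 0.0519
grip_force: 40.0
```

drive_tool([
  [[0,0,0.3],0],
  [[0,0,0],0],
  [[0,0,0],0],
  [[0,0,2],0],
  [[0,0,4],0],
  [[0,0,5],0],
  [[0,0,5],0],
  [[0,0,5],0],
  [[0.8,-4,0],-6],
  [[0.8,-5,0],-6],
], hand=0)

```text
time: 38.1
ee_pos: [0.5789, 0.2737, 0.2795]
eef_rot: [0.677, 0.736, 0.001, 0.0]
ft_force: [1.0, -0.8, 1.1]
width: 0.0868
grip_force: 0.0
```

drive_tool([
  [[0.8,-5,0],-4.9],
  [[0.8,-5,0],0],
  [[0.8,-5,0],0],
  [[0.8,-5,0],0],
  [[0.8,-5,0],0],
  [[0.8,-5,0],0],
  [[0.7,-5,0],0],
  [[0,-4,0],0],
  [[0,-2.5,0],0],
  [[0,0,0],0],
])

```text
time: 39.35
ee_pos: [0.6342, -0.1442, 0.2785]
eef_rot: [0.709, 0.705, 0.0, 0.0]
ft_force: [0.5, 0.9, 0.1]
width: 0.0871
grip_force: 0.0
```

drive_tool([
  [[0,0,0],0],
  [[0,0,0],0],
  [[0,0,0],0],
  [[0,0,0],0],
  [[0,0,0],0],
  [[0,0,0],0],
  [[0,0,0],0],
  [[0,0,0],0],
  [[0,0,0],0],
  [[0,0,0],0],
], hand=0.65)

```text
time: 40.6
ee_pos: [0.6343, -0.1419, 0.2776]
eef_rot: [0.708, 0.706, 0.0, 0.0]
ft_force: [-0.6, 1.2, 0.5]
width: 0.0307
grip_force: 0.0
```

```bash
python3 - <<'E'
from h import *
c=cam('wrist','w7');np.savez('pics/w7.npz',**c)
t=cam('top','t3');np.savez('pics/t3.npz',**t)
s=r.read_state();print(s['time'],s['ee_pos'],s['eef_rot'],s['width'])
a,b=load('top0'),load('w3')
P=lambda c:c['intrinsics']@np.c_[c['R'],c['t']]
X=cv2.triangulatePoints(P(a),P(b),np.array([[343.8],[208.5]]),np.array([[280.5],[181.6]]));print('vice jaw',(X[:3]/X[3]).ravel())
blocks(t,.096,215);blocks(t,.056,215)
k=c['color'][0:260,120:540]; cv2.imwrite('pics/crop7.png',cv2.resize(k,None,fx=1.9,fy=1.9,interpolation=2)[:,:,::-1])
E
```

```text
40.7 [ 0.63435821 -0.14185748  0.27757344] [7.07720503e-01 7.06492525e-01 4.25174425e-05 1.45552865e-05] 0.030570786577433565
vice jaw [0.52568729 0.06631698 0.11194593]
```

View pics/crop7.png

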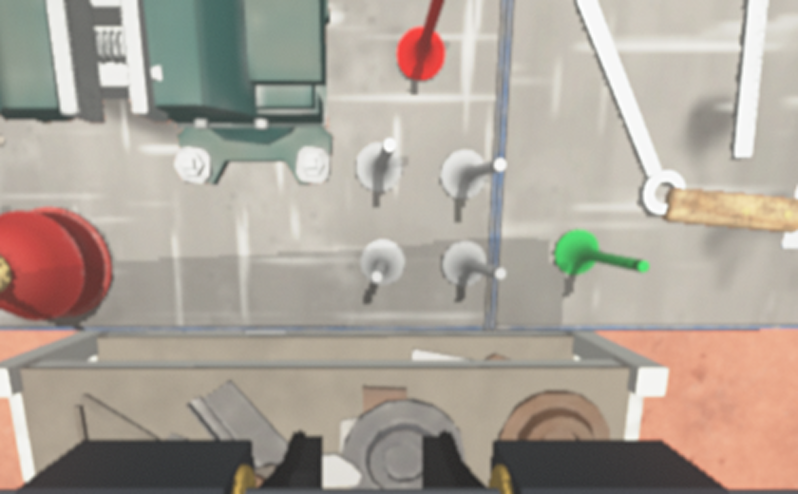

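```bash
python3 - <<'E'
from h import *
c=load('w7'); f=lambda L:[(120+x/1.9,y/1.9) for x,y in L]
print(ray(c,f([(389,146),(499,165),(376,277),(499,273)]),.102)[:,:2].round(4).tolist())
print(ray(c,f([(378,168),(464,175),(382,261),(465,263)]),.003)[:,:2].round(4).tolist())
t=load('t3');hsv=cv2.cvtColor(t['color'],cv2.COLOR_RGB2HSV)
for lo in(215,235):
    m=cv2.inRange(hsv,(0,0,lo),(180,45,255));m=cv2.morphologyEx(m,cv2.MORPH_CLOSE,np.ones((3,3)))
    for k in cv2.findContours(m,0,1)[0]:
        x,y=k[:,0].mean(0)
        if cv2.contourArea(k)>250 and 205<x<290 and 160<y<250:print(x,y,rect(ray(t,k[:,0],.056)),rect(ray(t,k[:,0],.096)))
E
```

```text
[[0.6445, -0.0292], [0.7048, -0.039], [0.6374, -0.0995], [0.7081, -0.0974]]
[[0.6396, -0.0318], [0.7011, -0.0366], [0.6426, -0.0968], [0.7044, -0.0984]]
245.15714285714284 224.62142857142857 (array([480.7, 332.8]), array([ 99.9, 108.4]), 10.7) (array([481.2, 325.2]), array([ 96.3, 104.5]), 10.7)
232.21782178217822 195.0990099009901 (array([566.9, 371.4]), array([ 53.1, 103.9]), 17.0) (array([564.3, 362.5]), array([ 51.2, 100.2]), 17.0)
245.7263157894737 232.26315789473685 (array([463.9, 332.6]), array([49.6, 98.8]), 16.7) (array([465. , 325.1]), array([47.8, 95.2]), 16.7)
228.64444444444445 195.92592592592592 (array([566.9, 371.4]), array([ 50.8, 102.3]), 16.9) (array([564.3, 362.5]), array([49. , 98.6]), 16.9)
```

drive_tool([
  [[0.35,5,0],0],
  [[0.4,6.1,0],0],
  [[0,0,-3],0],
  [[0,0,-4],0],
  [[0,0,-4],0],
  [[0,0,-4],0],
  [[0,0,-3],0],
  [[0,0,-2],0],
  [[0,0,-1],0],
  [[0,0,0],0],
])

```text
time: 41.95
ee_pos: [0.6476, -0.0305, 0.072]
eef_rot: [0.708, 0.706, 0.005, 0.004]
ft_force: [17.4, 0.6, 10.6]
width: 0.0307
grip_force: 0.0
```

drive_tool([
  [[0,0,0],0],
  [[0,0,0],0],
  [[0,0,0],0],
  [[0,0,0],0],
  [[0,0,0],0],
  [[0,0,0],0],
  [[0,0,1],0],
  [[0,0,3],0],
  [[0,0,4],0],
  [[0,0,5],0],
], hand=1, newtons=25)

```text
time: 43.2
ee_pos: [0.6412, -0.0309, 0.1984]
eef_rot: [0.708, 0.707, -0.001, -0.001]
ft_force: [0.5, -0.8, 0.0]
width: 0.0069
grip_force: 24.8
```

drive_tool([
  [[0,0,4],0],
  [[0,4,1],0],
  [[-2.6,4.9,0],0],
  [[-2.6,5,0],0],
  [[-2.6,5,0],0],
  [[-2.6,5,0],0],
  [[-2.6,5,0],0],
  [[-2.6,5,0],0],
  [[-1.9,3.4,0],0],
  [[-1,1.5,0],0],
])

```text
time: 44.45
ee_pos: [0.4551, 0.3592, 0.248]
eef_rot: [0.707, 0.708, 0.0, -0.0]
ft_force: [-0.0, -1.2, -0.2]
width: 0.007
grip_force: 25.0
```

drive_tool([
  [[0,0,0],0],
  [[0,0,-4],0],
  [[0,0,-4],0],
  [[0,0,0],0],
  [[0,0,0],0],
  [[0,0,0],0],
  [[0,0,0],0],
  [[0,0,0],0],
  [[0,0,0],0],
  [[0,0,0],0],
])

```text
time: 45.7
ee_pos: [0.4568, 0.3571, 0.1676]
eef_rot: [0.708, 0.707, 0.0, 0.0]
ft_force: [-0.3, -0.4, -0.3]
width: 0.007
grip_force: 25.0
```

```bash
python3 - <<'E'
from h import *
c=cam('wrist','w8')
s=r.read_state();print(s['time'],s['ee_pos'],s['width'],s['grip_force'])
sc=cam('scene','s2');p=proj(sc,[s['ee_pos']])[0].astype(int);print(p)
k=sc['color'][p[1]-60:p[1]+100,p[0]-80:p[0]+80]
k2=c['color'][100:300,215:415]
cv2.imwrite('pics/crop8.png',np.hstack([cv2.resize(k,(400,400),interpolation=2),cv2.resize(k2,(400,400),interpolation=2)])[:,:,::-1])
E
```

```text
45.75 [0.45680953 0.35715326 0.16756035] 0.00716814320967496 24.999907975604145
[226 146]
```

View pics/crop8.png

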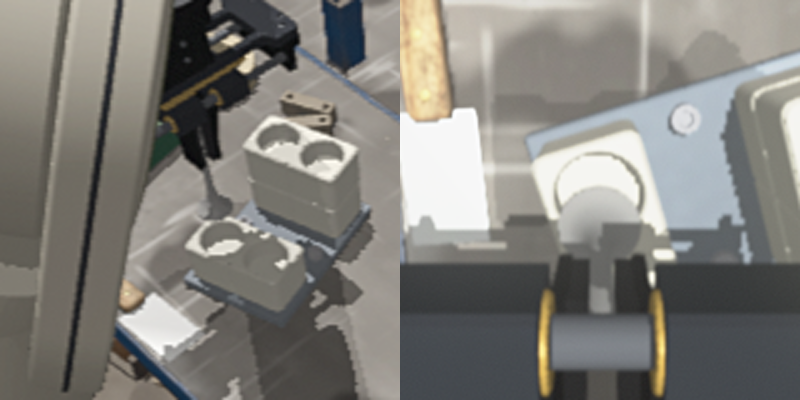

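```bash
python3 - <<'E'
from h import *
c=cam('wrist');s=r.read_state()
print(ray(c,[[314,209]],.1676-.072+.003), s['ee_pos'])
print('cup rim far/centre', ray(c,[[315,188]],.056), proj(c,[[.4559,.3571,.056]]))
E
```

```text
[[0.45604351 0.36029567 0.0986    ]] [0.45681202 0.35714086 0.16752928]
cup rim far/centre [[0.45676322 0.36716324 0.056     ]] [[314.08973382 198.60211504]]
```

drive_tool([
  [[0,-0.15,-2],0],
  [[0,0,-1.5],0],
  [[0,0,-1],0],
  [[0,0,-0.5],0],
  [[0,0,-0.5],0],
  [[0,0,-0.3],0],
  [[0,0,0],0],
  [[0,0,0],0],
  [[0,0,0],0],
  [[0,0,0],0],
])

```text
time: 47.1
ee_pos: [0.4569, 0.3557, 0.1097]
eef_rot: [0.708, 0.706, 0.0, 0.0]
ft_force: [-0.2, -0.0, -1.0]
width: 0.0071
grip_force: 25.0
```

drive_tool([
  [[0,0,-0.2],0],
  [[0,0,-0.2],0],
  [[0,0,0],0],
  [[0,0,0],0],
  [[0,0,0],0],
  [[0,0,0],0],
  [[0,0,0],0],
  [[0,0,0],0],
  [[0,0,0],0],
  [[0,0,0],0],
])

```text
time: 48.35
ee_pos: [0.4572, 0.3559, 0.1061]
eef_rot: [0.708, 0.706, 0.001, 0.0]
ft_force: [1.0, -0.4, 5.6]
width: 0.0072
grip_force: 25.0
```

drive_tool([
  [[0,0,0.1],0],
  [[0,0,0],0],
  [[0,0,0],0],
  [[0,0,0],0],
  [[0,0,2],0],
  [[0,0,4],0],
  [[0,0,5],0],
  [[0,0,4],0],
  [[2,-5,0],0],
  [[2,-5,0],0],
], hand=0.65)

```text
time: 49.6
ee_pos: [0.4971, 0.2553, 0.2586]
eef_rot: [0.707, 0.707, 0.001, 0.001]
ft_force: [-0.4, -0.3, -0.2]
width: 0.0304
grip_force: 0.0
```

drive_tool([
  [[2.5,-5,0],0],
  [[2.5,-5,0],0],
  [[2.5,-5,0],0],
  [[2.5,-5,0],0],
  [[2,-5,0],0],
  [[2,-5,0],0],
  [[0.3,-3.5,0],0],
  [[0,-1.9,0],0],
  [[0,0,0],0],
  [[0,0,0],0],
])

```text
time: 50.85
ee_pos: [0.6398, -0.096, 0.2572]
eef_rot: [0.707, 0.707, 0.001, -0.0]
ft_force: [-0.6, 0.5, 0.7]
width: 0.0308
grip_force: 0.0
```

```bash
python3 - <<'E'
from h import *
s=r.read_state();print(s['time'],s['ee_pos'],s['width'])
t=cam('top','t4');k=t['color'][150:270,200:320];k2=t['color'][100:200,330:430]
sc=cam('scene');p=proj(sc,[[.46,.33,.08]])[0].astype(int);k=sc['color'][p[1]-50:p[1]+50,p[0]-50:p[0]+50]
cv2.imwrite('pics/crop9.png',np.hstack([cv2.resize(k,(400,400),interpolation=2),cv2.resize(k2,(400,400),interpolation=2)])[:,:,::-1])
E
```

```text
50.85 [ 0.63977569 -0.09602411  0.25722571] 0.030810591976248837
```

View pics/crop9.png

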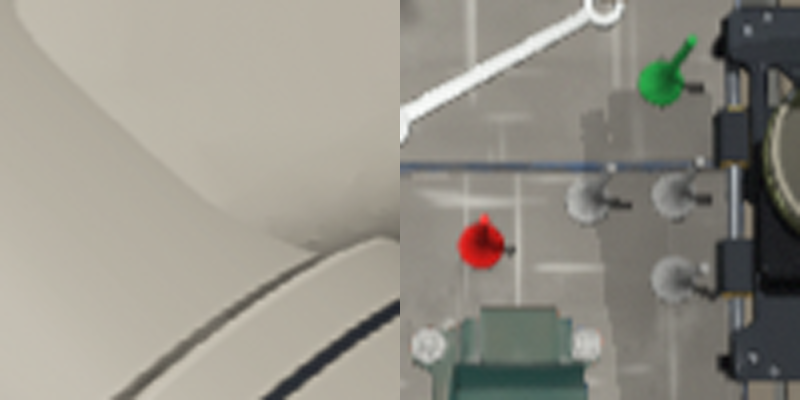

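The remaining three grey valves stand at crop9 (587,200), (672,197) and (672,278). The first one is gone from its place.

drive_tool([
  [[0,-0.1,-4],0],
  [[0,0,-4],0],
  [[0,0,-4],0],
  [[0,0,-3],0],
  [[0,0,-2],0],
  [[0,0,-1.2],0],
  [[0,0,-0.5],0],
  [[0,0,0],0],
  [[0,0,0],0],
  [[0,0,0],0],
])

```text
time: 52.2
ee_pos: [0.6402, -0.0994, 0.0702]
eef_rot: [0.708, 0.706, 0.0, 0.0]
ft_force: [-0.6, 0.3, 0.5]
width: 0.0304
grip_force: 0.0
```

drive_tool([
  [[0,0,0],0],
  [[0,0,0],0],
  [[0,0,0],0],
  [[0,0,0],0],
  [[0,0,0],0],
  [[0,0,0],0],
  [[0,0,0],0],
  [[0,0,0],0],
  [[0,0,0],0],
  [[0,0,0],0],
], hand=1)

```text
time: 53.45
ee_pos: [0.64, -0.0994, 0.0697]
eef_rot: [0.708, 0.707, 0.0, 0.0]
ft_force: [0.2, 1.0, 3.2]
width: 0.007
grip_force: 24.9
```

drive_tool([
  [[0,0,2],0],
  [[0,0,4],0],
  [[0,0,5],0],
  [[0,0,5],0],
  [[0,3,2],0],
  [[-1,5,0],0],
  [[-2,5,0],0],
  [[-2.5,5,0],0],
  [[-2.5,5,0],0],
  [[-2.5,5,0],0],
])

```text
time: 54.7
ee_pos: [0.5335, 0.1821, 0.2507]
eef_rot: [0.708, 0.707, 0.0, 0.0]
ft_force: [0.2, 0.6, -1.2]
width: 0.0073
grip_force: 25.0
```

drive_tool([
  [[-2.5,5,0],0],
  [[-2,4,0],0],
  [[-1.2,2.5,0],0],
  [[-0.8,1.2,0],0],
  [[0,0,0],0],
  [[0,0,-4],0],
  [[0,0,-4],0],
  [[0,0,0],0],
  [[0,0,0],0],
  [[0,0,0],0],
])

```text
time: 55.95
ee_pos: [0.4708, 0.308, 0.1714]
eef_rot: [0.708, 0.706, 0.001, 0.0]
ft_force: [0.2, -0.3, -0.0]
width: 0.0068
grip_force: 25.0
```

```bash
cat > hd.py <<'E'
# head of the held valve vs TCP, from wrist view
from h import *
import sys
off=float(sys.argv[1]); s=r.read_state(); c=cam('wrist'); print(s['time'],s['ee_pos'],s['width'],s['grip_force'])
z=s['ee_pos'][2]-off
p=proj(c,[[*s['ee_pos'][:2],z+.003]])[0]; q=proj(c,[[s['ee_pos'][0],s['ee_pos'][1]+.0165,z+.003]])[0]
print('expect head centre px',p,'far edge',q)
col=c['color'][150:240,int(p[0])-40:int(p[0])+40]
cv2.imwrite('pics/last.png',cv2.resize(c['color'][100:300,215:415],(600,600),interpolation=2)[:,:,::-1])
print(c['color'][int(q[1])-12:int(q[1])+14:2,int(p[0])].mean(1).astype(int))
row=c['color'][int(p[1]),int(p[0])-36:int(p[0])+37:3].mean(1).astype(int);print(row)
E
python3 hd.py .0697
```

```text
55.95 [0.47079016 0.30797645 0.17140139] 0.006843585682921477 24.999844933615805
expect head centre px [314.78960273 213.82239566] far edge [314.72633007 193.29700822]
[232 231 231 231 227 179 176 178 174 171 166 161 155]
[ 94  95  95  94  93 158 173 152 143 133 126 124 120  93  92  94  96  97
  96  90 111 210 188 127 124]
```

drive_tool([
  [[0,0,-2],0],
  [[0,0,-1.5],0],
  [[0,0,-1],0],
  [[0,0,-1],0],
  [[0,0,-0.5],0],
  [[0,0,-0.4],0],
  [[0,0,-0.2],0],
  [[0,0,-0.2],0],
  [[0,0,0],0],
  [[0,0,0],0],
])

```text
time: 57.25
ee_pos: [0.4706, 0.3087, 0.1035]
eef_rot: [0.708, 0.707, 0.001, 0.0]
ft_force: [-2.5, -1.8, 13.7]
width: 0.0073
grip_force: 25.0
```

drive_tool([
  [[0,0,0.2],0],
  [[0,0,0],0],
  [[0,0,0],0],
  [[0,0,0],0],
  [[0,0,2],0],
  [[0,0,4],0],
  [[0,0,5],0],
  [[0,0,4],0],
  [[3,-4.5,0],0],
  [[3,-4.5,0],0],
], hand=0.65)

```text
time: 58.5
ee_pos: [0.5306, 0.2172, 0.2559]
eef_rot: [0.707, 0.707, 0.001, 0.001]
ft_force: [0.8, -1.4, 0.8]
width: 0.0303
grip_force: 0.0
```

drive_tool([
  [[3,-4.5,0],0],
  [[3,-4.5,0],0],
  [[3,-4.5,0],0],
  [[3,-4.5,0],0],
  [[3,-4.5,0],0],
  [[1.5,-4.5,0],0],
  [[1,-3,0],0],
  [[0,-1.6,0],0],
  [[0,0,0],0],
  [[0,0,0],0],
])

```text
time: 59.75
ee_pos: [0.7046, -0.0963, 0.2543]
eef_rot: [0.707, 0.707, 0.001, -0.0]
ft_force: [-0.2, 0.5, 0.2]
width: 0.0301
grip_force: 0.0
```

drive_tool([
  [[0,0,-4],0],
  [[0,0,-4],0],
  [[0,0,-4],0],
  [[0,0,-3],0],
  [[0,0,-2],0],
  [[0,0,-1],0],
  [[0,0,0],0],
  [[0,0,0],0],
  [[0,0,0],0],
  [[0,0,0],0],
])

```text
time: 61.0
ee_pos: [0.7051, -0.0984, 0.0742]
eef_rot: [0.708, 0.706, 0.0, 0.0]
ft_force: [0.7, 0.4, -0.4]
width: 0.0304
grip_force: 0.0
```

drive_tool([
  [[0,0,0],0],
  [[0,0,0],0],
  [[0,0,0],0],
  [[0,0,0],0],
  [[0,0,0],0],
  [[0,0,0],0],
  [[0,0,0],0],
  [[0,0,0],0],
  [[0,0,0],0],
  [[0,0,0],0],
], hand=1)

```text
time: 62.25
ee_pos: [0.7049, -0.0984, 0.0736]
eef_rot: [0.708, 0.707, 0.0, 0.0]
ft_force: [-0.3, -0.1, 0.9]
width: 0.0071
grip_force: 24.9
```

drive_tool([
  [[0,0,2],0],
  [[0,0,4],0],
  [[0,0,5],0],
  [[0,0,5],0],
  [[0,3,3],0],
  [[-1,5,0],0],
  [[-1.6,5.2,0],0],
  [[-1.6,5.2,0],0],
  [[-1.6,5.2,0],0],
  [[-1.6,5.2,0],0],
])

```text
time: 63.5
ee_pos: [0.6302, 0.1914, 0.2653]
eef_rot: [0.708, 0.707, 0.001, 0.0]
ft_force: [0.9, 0.4, -0.9]
width: 0.0069
grip_force: 25.0
```

drive_tool([
  [[-1.6,5.2,0],0],
  [[-1.6,5.2,0],0],
  [[-1.6,4.5,0],0],
  [[-1.5,3,0],0],
  [[-1.2,1.9,0],0],
  [[0,0,-3],0],
  [[0,0,-2],0],
  [[0,0,0],0],
  [[0,0,0],0],
  [[0,0,0],0],
])

```text
time: 64.75
ee_pos: [0.5563, 0.3878, 0.2148]
eef_rot: [0.708, 0.706, 0.001, 0.0]
ft_force: [-0.5, 0.3, -1.1]
width: 0.0068
grip_force: 25.0
```

```bash
python3 hd.py .0736
```

```text
64.75 [0.5562987  0.38776464 0.21477019] 0.006810300224757173 24.999892087625994
expect head centre px [314.88040556 212.27103943] far edge [314.82070257 192.05073327]
[244 243 243 243 243 243 212 204 205 202 198 192 187]
[132 131 130 131 128 136 185 181 171 161 156 152 155 159 161 159 166 175
 182 176 154 241 243 214 119]
```

drive_tool([
  [[0,0,-2],0],
  [[0,0,-1.5],0],
  [[0,0,-1],0],
  [[0,0,-1],0],
  [[0,0,-0.5],0],
  [[0,0,-0.4],0],
  [[0,0,-0.2],0],
  [[0,0,-0.2],0],
  [[0,0,0],0],
  [[0,0,0],0],
])

```text
time: 66.05
ee_pos: [0.5566, 0.3882, 0.1475]
eef_rot: [0.708, 0.706, 0.001, 0.0]
ft_force: [-0.2, -1.0, 8.3]
width: 0.0072
grip_force: 25.0
```

drive_tool([
  [[0,0,0.1],0],
  [[0,0,0],0],
  [[0,0,0],0],
  [[0,0,0],0],
  [[0,0,2],0],
  [[0,0,4],0],
  [[0,0,4],0],
  [[0,0,3],0],
  [[1.4,-4.5,0],0],
  [[1.8,-5,0],0],
], hand=0.65)

```text
time: 67.3
ee_pos: [0.5876, 0.2929, 0.2787]
eef_rot: [0.707, 0.707, 0.001, 0.0]
ft_force: [0.7, -1.2, -1.1]
width: 0.0302
grip_force: 0.0
```

drive_tool([
  [[1.8,-5,0],0],
  [[1.8,-5,0],0],
  [[1.8,-5,0],0],
  [[1.8,-5,0],0],
  [[1.8,-5,0],0],
  [[1.5,-4,0],0],
  [[0.9,-2.5,0],0],
  [[0,-1.6,-2],0],
  [[0,0,-2],0],
  [[0,0,0],0],
])

```text
time: 68.55
ee_pos: [0.7004, -0.0369, 0.2341]
eef_rot: [0.707, 0.707, -0.001, -0.002]
ft_force: [0.4, -0.7, 0.5]
width: 0.0306
grip_force: 0.0
```

drive_tool([
  [[0,0,-4],0],
  [[0,0,-4],0],
  [[0,0,-3],0],
  [[0,0,-3],0],
  [[0,0,-2],0],
  [[0,0,0],0],
  [[0,0,0],0],
  [[0,0,0],0],
  [[0,0,0],0],
  [[0,0,0],0],
])

```text
time: 69.8
ee_pos: [0.702, -0.0384, 0.0769]
eef_rot: [0.708, 0.706, 0.0, 0.0]
ft_force: [0.9, 0.8, -0.3]
width: 0.0306
grip_force: 0.0
```

drive_tool([
  [[0,0,0],0],
  [[0,0,0],0],
  [[0,0,0],0],
  [[0,0,0],0],
  [[0,0,0],0],
  [[0,0,0],0],
  [[0,0,0],0],
  [[0,0,0],0],
  [[0,0,0],0],
  [[0,0,0],0],
], hand=1)

```text
time: 71.05
ee_pos: [0.7018, -0.0383, 0.0766]
eef_rot: [0.708, 0.707, 0.0, 0.0]
ft_force: [-1.5, -0.6, 1.1]
width: 0.0068
grip_force: 24.9
```

drive_tool([
  [[0,0,2],0],
  [[0,0,4],0],
  [[0,0,5],0],
  [[0,0,5],0],
  [[0,3,4],0],
  [[-1.5,5,0],0],
  [[-1.7,5,0],0],
  [[-1.7,5,0],0],
  [[-1.7,5,0],0],
  [[-1.7,5,0],0],
])

```text
time: 72.3
ee_pos: [0.6182, 0.2433, 0.2783]
eef_rot: [0.708, 0.707, 0.001, 0.0]
ft_force: [0.1, 0.6, -0.8]
width: 0.0069
grip_force: 25.0
```

drive_tool([
  [[-1.7,4,0],0],
  [[-1.7,3,0],0],
  [[-1.5,2,0],0],
  [[0,0.8,0],0],
  [[0,0,0],0],
  [[0,0,-3],0],
  [[0,0,-2],0],
  [[0,0,0],0],
  [[0,0,0],0],
  [[0,0,0],0],
])

```text
time: 73.55
ee_pos: [0.5702, 0.34, 0.2277]
eef_rot: [0.708, 0.706, 0.001, 0.0]
ft_force: [-0.1, 0.7, -0.3]
width: 0.0069
grip_force: 25.0
```

```bash
python3 hd.py .0765
```

```text
73.55 [0.57018434 0.33996345 0.22768837] 0.006942131758683182 24.99997199201971
expect head centre px [314.88327101 211.15248075] far edge [314.83358583 191.15305537]
[242 242 242 242 233 199 202 200 196 191 186 180 174]
[129 122 118 112  98  94 175 170 158 145 137 136 140 145 145 144 155 164
 171 152 240 225 175 135 135]
```

drive_tool([
  [[0,-0.2,-2],0],
  [[0,0,-2],0],
  [[0,0,-1.5],0],
  [[0,0,-1],0],
  [[0,0,-0.5],0],
  [[0,0,-0.4],0],
  [[0,0,-0.2],0],
  [[0,0,-0.2],0],
  [[0,0,0],0],
  [[0,0,0],0],
])

```text
time: 74.85
ee_pos: [0.5706, 0.3384, 0.1504]
eef_rot: [0.708, 0.706, 0.002, 0.0]
ft_force: [1.1, -0.3, 7.4]
width: 0.0068
grip_force: 25.0
```

drive_tool([
  [[0,0,0.05],0],
  [[0,0,0],0],
  [[0,0,0],0],
  [[0,0,0],0],
  [[0,0,2],0],
  [[0,0,4],0],
  [[0,0,4],0],
  [[0,0,3],0],
  [[1.4,-4.5,0],0],
  [[1.8,-5,0],0],
], hand=0.65)

```text
time: 76.1
ee_pos: [0.6017, 0.2429, 0.2812]
eef_rot: [0.707, 0.707, 0.001, 0.0]
ft_force: [1.7, -0.5, -0.6]
width: 0.0305
grip_force: 0.0
```

drive_tool([
  [[1,-5,0],0],
  [[1,-5,0],0],
  [[1,-5,0],0],
  [[0,-5,0],0],
  [[0,-5,0],0],
  [[0,-5,0],0],
  [[0,-5,0],0],
  [[0,-5,0],0],
  [[0,-3,0],0],
  [[0,0,0],0],
])

```text
time: 77.35
ee_pos: [0.6315, -0.1906, 0.2801]
eef_rot: [0.709, 0.705, -0.0, 0.001]
ft_force: [0.6, -0.1, -0.1]
width: 0.0306
grip_force: 0.0
```

```bash
python3 - <<'E'
from h import *
s=r.read_state();print(s['time'],s['ee_pos'])
t=cam('top');k=t['color'][150:270,190:310];k2=cam('scene')['color']
cv2.imwrite('pics/crop10.png',np.hstack([cv2.resize(k,(400,400),interpolation=2),cv2.resize(k2[110:250,190:330],(400,400),interpolation=2)])[:,:,::-1])
E
```

```text
77.35 [ 0.63152221 -0.1906411   0.28005968]
```

View pics/crop10.png

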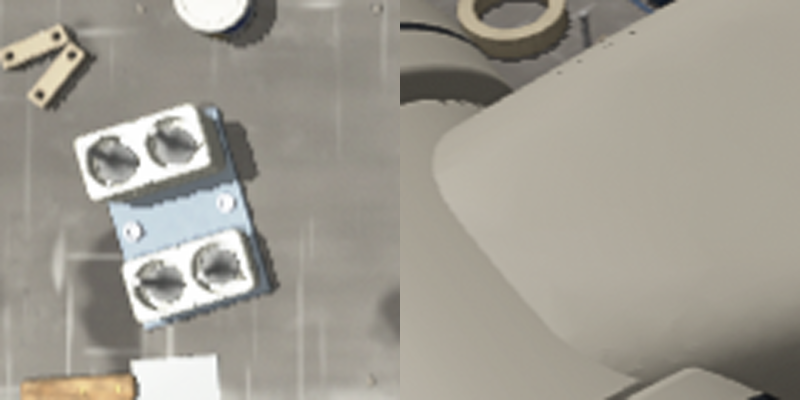

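The last picture shows a valve in each of the four cups, at (115,158), (175,140), (160,283) and (218,265). Both tiers sit parallel to the plate, and the robot is clear.

```bash
python3 -c "
from bench import r
print(r.close_job())"
```

```text
the job is handed in; nothing more can be done
None
```

The rack is built (riser and both cup holders pressed home), all four grey valves stand in cups of their own, and the job was handed in at about 77 s; no verdict came back, so I can't confirm it passed.

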